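# Press the idler pin into the gearbox case

## Robot

A 6-joint arm with a two-finger parallel gripper is mounted at the origin on the work surface. World frame = base frame: x ahead of the robot, y to its left, z up, the work surface at z = 0. Lengths are in m, angles in degrees, forces in N, time in s.
With the tool pointing down it reaches from about 0.25 to 0.725 m from the base axis. Payload 9.7 kg.
Tool frame: the origin (TCP) lies at the very end of the fingers, on their centre line; the grasp point (between the pads) lies 19 mm behind it; z points along the fingers, y is the direction in which the jaws open and shut (so a half turn about z gives the same grasp; the last joint's range is limited). The gripper opens to 85 mm and grips with 20 to 120 N. Pads are 22 mm wide; open, the fingers measure 114 mm over their backs; the gripper's body (76 mm by 85 mm) begins 54 mm behind the grasp point. The pads swing forward as they close: fully open they stand 13 mm farther back than shut.
Start: joints at [-77.006, 4.979, 10.078, 95.1, 0, 90], TCP at [0.124, -0.536, 0.21] pointing down, gripper open.
Joint ranges: [-179.16, 179.16], [-48.56, 103.87], [-65.8, 70.77], [-126.05, 130.52], [-82.76, 87.17], [-180, 180]. Speed limits (degrees/s): [127.2, 127.2, 147.25, 180, 180, 180].

## Interface

Orientations are given as [roll, pitch, yaw] about the fixed x, y, z axes, in that order (R = Rz(yaw) Ry(pitch) Rx(roll)).
In Python, from workcell import bot gives the robot as it stands.
- The arm moves only by the shell command python3 -m pendant 'ROWS' [FORCE]. ROWS is JSON, a list that holds one entry, the list of rows, each a list of 7 numbers: the shift along the tool's x, y, z in cm, then the turn, a rotation vector about the tool's x, y, z in rad, then the opening in per cent of the stroke, from 0 (shut) to 100 (fully open). In form: [[[dx, dy, dz, ax, ay, az, gripper], ...]]. A call has 1 to 5 rows; each row shifts and turns the pose as measured when the row begins, along the tool's axes as they then stand; what a row does not reach is not made up. A row lasts 1/12 s, in which the tool goes at most 41.7 mm and 7.16 degrees, less where a joint would pass 70% of its speed; a pose out of reach is approached as far as the arm can. A call with a gripper value outside its range is refused whole. The fingers move at their own pace and stop on an object; FORCE is the grip in N (left out, the last holds). Time passes only in rows, so rows that do not move let the fingers close. It gives the time, the measured TCP pose, the force and the opening at its end, in the units of the state.
- bot.get_obs(): the state, without advancing time (a new reading comes with each control period).
- bot.camera(name): name is "scene" or "top" or "wrist"; returns the picture (420x560x3 uint8, red, green, blue); there is no depth.
- bot.get_calibration(name): a dict with "intrinsics" (3x3 intrinsics, pixels), "D" ([k1, k2, p1, p2, k3] as OpenCV has them; the pictures are not rectified), "pose" (4x4, takes a point from camera to world coordinates); the wrist camera has in their place "T_tool_cam" (4x4, takes a point from camera to tool coordinates, whose origin is the TCP and whose axes are the flange's). Camera axes: x right, y down, z forward; pixel columns grow to the right and rows downward; lengths in m; the calibration is good to about 2 mm. A picture is of the moment at which its call begins: read the wrist's pose just before it. get_calibration takes no time and is no camera call.
- bot.job_done(): hands the job in, once; it reports no verdict.
Trained networks look in the newest picture that a camera, given by its name, has taken for a name from the list of things; names that differ only in an ending like _2 or _b are one class to them, and where a whole thing is asked for, a point or a joint stands for the part that bears it (a point fixed in the world has none). Each returns a list of dicts, best first, with "confidence" (0 to 1); they miss things now and then, are a little off and sometimes report something else, mostly with a low value. They report only what shows in the picture. A call takes as long as a camera call. They do not tell look-alikes from the thing itself.
- bot.masks_of(camera, thing): "pixels" (420x560 bool, what is visible of it) and "extent" ([left, top, right, bottom] in pixels, round what is visible of it).
- bot.mark_of(camera, thing): "uv" ([column, row] in pixels: a listed point, or the origin of a listed thing).
The state is a dict: "time": time; "q": joint angles; "qd": joint speeds; "joint_efforts": joint torques, N m; "ee_pos": TCP position; "tcp_rot": TCP orientation; "wrist_force": force on the tool from outside, world axes, zero at the start; "torque": the same for the moment, N m; "opening": finger opening in m.
Only numpy, scipy, OpenCV 4.12 (cv2) and the standard library are available. Lean on these libraries where they do the work, as an engineer would, in place of code of your own. Each camera call takes 0.05 s, during which the arm holds its last target. There are 200 camera calls.

## Task

Take the collared idler pin out of the wooden stand and press it straight down into the blind hole of the gearbox case until its collar sits flat on the face, then let go. The hole has a sharp edge and is never quite where the drawing puts it, so feel for it with light contact and do not force the pin against the casting; leave all the other parts where they are.

Things in the scene. Friction and masses are not known exactly. Their poses are not given: they have to be found in the camera images.
- pin: Idler pin, bare steel, about 0.17 kg, upright in any one of the stand's pockets, collar resting on the stand. Upward from its origin (centre of the foot's end face; z up): shank 16 mm diameter, 40 mm long (1 mm bevel at foot); wide thin collar 36 mm diameter, 5 mm thick; round grip stub 20 mm diameter, 28 mm tall. Only this one has both a thin wide collar and a round stub.
- case: Gearbox case half, aluminium, fixed: slab 200 x 150 x 30 mm with bolt ears, origin at the centre of its underside, x along its length, z up. On it, on a thin shim, is clamped a bearing carrier: flange 104 x 138 mm, its top 42 mm above the origin, with a block 62 x 62 mm in its middle whose flat top face is 84 mm above the origin. The blind hole is in the middle of that face.
- bore_drawn (a point): Drawn centre of the hole's mouth: (0, 0, 84 mm) in the case's frame, at the face's height. The carrier, firmly clamped, sits off its drawn place: the true hole is up to 4.5 mm away along the case's x and, independently, up to 4.5 mm along its y. Hole: round, 17.2 mm diameter, sharp edged (no chamfer), vertical, 46 mm deep. Keep the pin's force on the casting under 40 N.
- plug (a joint): Thrust plug down in the hole, reading how far it has been pushed down (m): 0 = its top is 20 mm below the face; at 0.020 the pin's collar meets the face; 0.0215 = its end stop. It slides stiffly: a push of about 8 to 10 N moves it down ahead of the pin's foot, and it stays where it is left.
- stand: Wooden pin stand, a block 70 x 190 x 45 mm fixed to the bench, origin at the centre of its underside, y along its length, z up; three pockets 18.5 mm square, through to the bench, at y = -60, 0 and +60 mm.
- dowel: Bystander in the stand: plain straight steel dowel 16 mm diameter, 75 mm long, no collar; origin at the foot, standing upright on the bench through its pocket.
- bolt: Bystander in the stand: dark hexagon-headed bolt, 16 mm shank 40 mm long, flange 32 mm diameter 4 mm thick, hexagon 24 mm across flats 16 mm tall; origin at the foot.
- worm_gear: Bystander: worn bronze gear, 70 mm diameter, 36 mm tall over the hub, lying flat; origin at the centre of its underside.
- plate0: Bystander: lowest of three stacked toothed steel clutch plates, 105 mm diameter, 3 mm thick; origin at the centre of its underside.
- plate1: Bystander: middle clutch plate of the stack, as plate0.
- plate2: Bystander: top clutch plate of the stack, as plate0.
- bar: Bystander: silver socket extension bar 160 mm long, 19 mm thick at most, lying flat; origin under its middle, x along it.
- housing: Bystander: teal plastic speedo drive housing, 56 mm wide, 42 mm tall, with a side spout; origin at the centre of its underside.
Things that resemble listed ones, but are neither listed nor needed, are in the scene too. What is shaped like the pin but green, purple or yellow is not meant.

How it is judged (in metres and radians):
On the way, in this order (a step that is already met when the one before it is completed fails the run):
1. the pin is lifted clear of the stand (z of pin in the frame of stand above 0.05 m), for 0.1 s.
2. the pin, upright, has entered the hole by at least 10 mm (horizontal distance between pin and bore_drawn below 0.012 m and angle between pin's own z axis and vertical below 0.15 rad and z of pin in the frame of case below 0.074 m), for 0.1 s.
At the end, for the whole second after the job is handed in: The pin stands upright (within 4.5 degrees) in the case's hole, its collar on the carrier's face to within 2.5 mm, let go and at rest (horizontal distance between pin and bore_drawn below 0.012 m and angle between pin's own z axis and vertical below 0.08 rad and z of pin in the frame of case below 0.0465 m and linear speed of pin below 0.01 m/s); the robot touches nothing.
It fails at once if the pin is pressed on the casting with more than 50 N (contact force between pin and case above 50 N).
It fails at once if another part is moved by more than 15 mm (distance of any of dowel, bolt, worm_gear, plate0, plate1, plate2, bar, housing from where it was at the start of the episode above 0.015 m).
It also fails if it takes over 72 s, if anything falls off the work surface, if the arm or the gripper's body presses on something with over 40 N, if the wrist force passes 120 N, or if a joint passes its speed limit or range.

## Working session

There is one attempt and no reset: what is moved stays moved. The work goes in short steps, Python scripts to look and compute and a shell command to move; the robot and the scene stay as the last step left them, time stands still between calls to the robot, and variables do not carry over. Pictures are saved under pics/ and viewed, about 8 in all and at most 12, crops included, and the job is handed in when it is done.

```bash
mkdir -p pics; ls; python3 - <<'E'
from workcell import bot
import cv2,numpy as np
print(bot.get_obs())
for c in ("top","scene"):
    im=bot.camera(c); cv2.imwrite(f"pics/{c}0.png",im[:,:,::-1])
    for t in ("pin","bolt","dowel","stand","case","bore_drawn"):
        print(c,t,[(np.round(m["uv"],1),round(m["confidence"],2)) for m in bot.mark_of(c,t)])
    k=bot.get_calibration(c); print(k["intrinsics"],k["D"],k["pose"])
print(bot.get_calibration("wrist"))
E
```

```text
pics
{'time': 0.0, 'q': array([-7.70051514e+01,  5.00916563e+00,  1.00330075e+01,  9.50993744e+01,
        4.79931664e-04,  9.00012576e+01]), 'qd': array([ 0.04463639,  0.09615276, -0.06457724, -0.01974302, -0.04631908,
       -0.033412  ]), 'joint_efforts': array([ 6.36426394e-04, -5.20394433e+01,  4.64797246e+01,  1.63968903e-02,
        1.12684402e-04, -7.55894717e-06]), 'ee_pos': array([ 0.12361727, -0.53565351,  0.20918869]), 'tcp_rot': array([-1.79924467e+02, -4.78273373e-04,  1.29935904e+01]), 'wrist_force': array([0.2705473 , 0.66927444, 0.21984348]), 'torque': array([-0.02886093,  0.00285762,  0.02563755]), 'opening': 0.08539937587804831}
top pin [(array([182.8, 293.6]), 0.76), (array([178.2, 250.9]), 0.75), (array([191. , 213.8]), 0.72), (array([152.8, 300.9]), 0.58), (array([226.5, 212.8]), 0.43)]
top bolt [(array([201.8, 250.1]), 0.45)]
top dowel [(array([157.8, 253. ]), 0.65)]
top stand [(array([182.1, 249.2]), 0.96)]
top case [(array([337.5, 249.3]), 0.91)]
top bore_drawn [(array([346.7, 244.8]), 0.92)]
[[388.01289786   0.         270.56395335]
 [  0.         388.012897
[... 965 characters left out ...]
 0.0037941  -0.75020309 -0.66119658  0.76057478]
 [ 0.          0.          0.          1.        ]]
{'intrinsics': array([[336.88788533,   0.        , 275.24821478],
       [  0.        , 336.88788533, 207.80360599],
       [  0.        ,   0.        ,   1.        ]]), 'D': array([0.01306088, 0.        , 0.        , 0.        , 0.        ]), 'T_tool_cam': array([[ 8.71336515e-04, -9.48934243e-01, -3.15472729e-01,
         8.16743865e-02],
       [ 9.99999620e-01,  8.19936573e-04,  2.95652473e-04,
         5.98821618e-04],
       [-2.18871270e-05, -3.15472867e-01,  9.48934597e-01,
        -1.63840969e-01],
       [ 0.00000000e+00,  0.00000000e+00,  0.00000000e+00,
         1.00000000e+00]])}
```

```bash
python3 - <<'E'
import cv2,numpy as np
a=cv2.imread("pics/top0.png");b=cv2.imread("pics/scene0.png")
A=cv2.resize(a[180:330,110:410],None,fx=2.6,fy=2.6,interpolation=2)[:390,:780]
B=cv2.resize(b[140:260,250:420],None,fx=2.5,fy=2.5,interpolation=2)
cv2.imwrite("pics/v1.png",a)
cv2.imwrite("pics/v2.png",cv2.resize(a[180:330,110:410],None,fx=2.6,fy=2.6,interpolation=2))
E
```

```text
(no output)
```

View pics/v2.png

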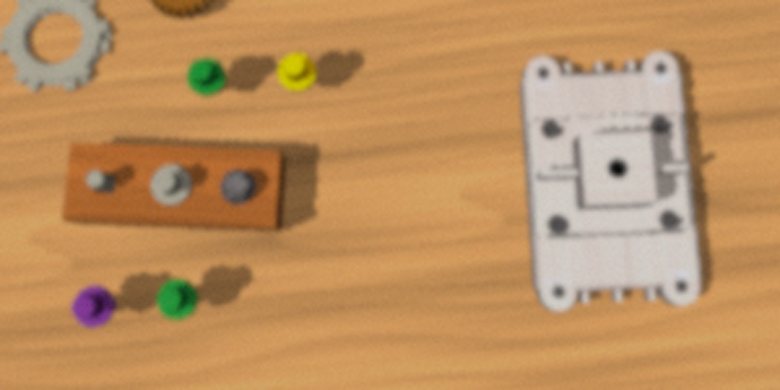

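View pics/scene0.png

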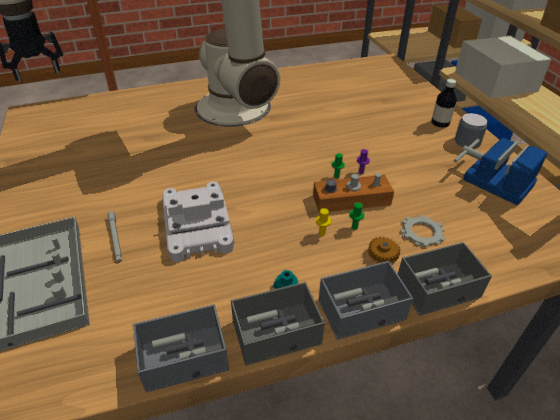

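The candidates in the top picture are the stand items dowel (147,250), pin (176,250) and bolt (201,251), and the coloured look-alikes green (190,209) and (178,295), yellow (224,208) and purple (146,298). The bare steel one at (176,250) in the middle pocket fits, because it has a thin wide collar and a round stub. The hole shows dark at about (347.7,244.6). Next I'll localise these and prepare a crop to confirm.

```bash
cat > h.py <<'E'
from workcell import bot
import cv2,numpy as np
from scipy.spatial.transform import Rotation as R
def cam(c,obs=None):
    k=bot.get_calibration(c)
    if c!="wrist": return k["intrinsics"],k["D"],k["pose"]
    o=obs or bot.get_obs(); T=np.eye(4); T[:3,:3]=R.from_euler("xyz",o["tcp_rot"],degrees=True).as_matrix(); T[:3,3]=o["ee_pos"]
    return k["intrinsics"],k["D"],T@k["T_tool_cam"]
def plane(K,uv,z):
    k,D,P=K; p=cv2.undistortPoints(np.array(uv,float).reshape(-1,1,2),k,np.array(D)).reshape(-1,2)
    d=np.c_[p,np.ones(len(p))]@P[:3,:3].T
    return P[:3,3]+d*((z-P[2,3])/d[:,2])[:,None]
def dark(im,c,r,thr):
    g=im.mean(2); v,u=np.mgrid[:420,:560]; m=(np.hypot(u-c[0],v-c[1])<r)
    w=np.clip(thr-g,0,None)*m; return np.array([(u*w).sum(),(v*w).sum()])/w.sum()
E
python3 - <<'E'
from h import *
K=cam("top"); im=bot.camera("top")
np.set_printoptions(precision=4,suppress=True)
st=bot.masks_of("top","stand")[0]; 
pts=np.argwhere(st["pixels"])[:,::-1]
P=plane(K,pts,.045)[:,:2].astype(np.float32)
print("stand rect",cv2.minAreaRect(P))
print("stand mark",plane(K,bot.mark_of("top","stand")[0]["uv"],0))
for m in bot.masks_of("top","pin"):
    e=m["extent"]; print("pin",e,round(m["confidence"],2),plane(K,[np.argwhere(m["pixels"]).mean(0)[::-1]],.055)[0])
print("pin mark",plane(K,[178.2,250.9],.005))
print("hole",dark(im,(347.7,244.6),6,110),plane(K,dark(im,(347.7,244.6),6,110),.084))
print("bore mark",plane(K,[346.7,244.8],.084),"case",plane(K,[337.5,249.3],0))
c=bot.masks_of("top","case")[0]
print("case rect",cv2.minAreaRect(plane(K,np.argwhere(c["pixels"])[:,::-1],.03)[:,:2].astype(np.float32)))
cv2.imwrite("pics/pin.png",cv2.resize(im[200:310,130:240,::-1],None,fx=5,fy=5,interpolation=2))
E
```

```text
stand rect ((0.5663273334503174, 0.1802884042263031), (0.19912874698638916, 0.07658743113279343), 82.88941955566406)
stand mark [[0.576  0.1739 0.    ]]
pin [180.3, 205.3, 195.9, 215.2] 0.7 [0.6593 0.1451 0.055 ]
pin [218.9, 203.0, 229.9, 218.5] 0.69 [0.6566 0.0621 0.055 ]
pin [166.1, 247.0, 181.1, 261.3] 0.56 [0.5648 0.1808 0.055 ]
pin [168.2, 285.3, 188.1, 303.9] 0.48 [0.4652 0.1816 0.055 ]
pin [138.8, 289.6, 152.6, 307.2] 0.46 [0.4669 0.2526 0.055 ]
pin mark [[0.5716 0.1861 0.005 ]]
hole [347.112  244.3576] [[ 0.5378 -0.2086  0.084 ]]
bore mark [[ 0.5369 -0.2075  0.084 ]] case [[ 0.5366 -0.2012  0.    ]]
case rect ((0.5284896492958069, -0.397660493850708), (0.15390798449516296, 0.01963835582137108), 3.7573082447052)
```

View pics/pin.png

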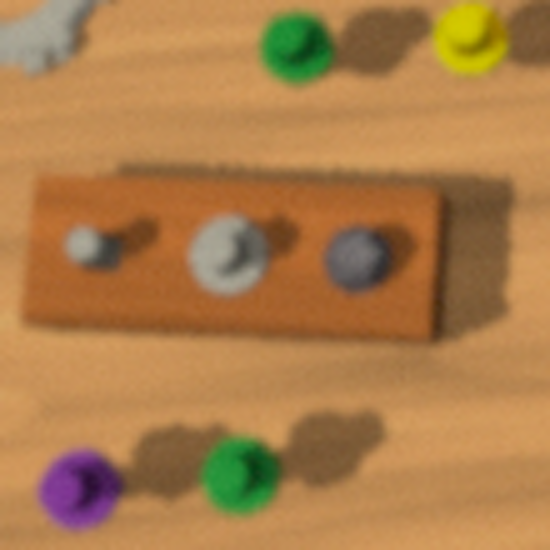

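The crop confirms it: the bare steel pin with wide collar and round stub is in the stand's middle pocket, crop (228,255), which is image (175.6,251). I'll turn first, so the jaws open across the stand, then travel.

```bash
python3 -m pendant '[[[0,0,0,0,0,-0.122,100],[0,0,0,0,0,-0.122,100],[0,0,0,0,0,-0.122,100],[0,0,0,0,0,-0.122,100],[0,0,0,0,0,-0.122,100]]]' 60
python3 -m pendant '[[[0,0,0,0,0,-0.122,100],[0,0,0,0,0,-0.122,100],[0,0,0,0,0,-0.122,100],[0,0,0,0,0,-0.122,100],[0,0,0,0,0,-0.122,100]]]'
python3 -m pendant '[[[3.6,1.7,0,0,0,0,100],[3.6,1.7,0,0,0,0,100],[3.6,1.7,0,0,0,0,100],[3.6,1.7,0,0,0,0,100],[3.6,1.7,0,0,0,0,100]]]'
```

```text
time: 1.37
ee_pos: [0.1236, -0.5359, 0.2099]
tcp_rot: [180.0, 0.0, 48.7]
wrist_force: [0.4, -0.0, -0.3]
opening: 0.0855
time: 1.78
ee_pos: [0.1237, -0.5359, 0.2099]
tcp_rot: [180.0, 0.0, 84.5]
wrist_force: [0.9, 0.2, 0.6]
opening: 0.0853
time: 2.2
ee_pos: [0.2236, -0.363, 0.206]
tcp_rot: [-179.9, -0.2, 84.7]
wrist_force: [1.4, -0.1, 0.5]
opening: 0.0853
```

```bash
for i in 1; do python3 -m pendant '[[[3.6,1.8,0,0,0,0,100],[3.6,1.8,0,0,0,0,100],[3.6,1.8,0,0,0,0,100],[3.6,1.8,0,0,0,0,100],[3.6,1.8,0,0,0,0,100]]]'; done
python3 -m pendant '[[[3.6,1.8,0,0,0,0,100],[3.6,1.8,0,0,0,0,100],[3.6,1.8,0,0,0,0,100],[3.6,1.8,0,0,0,0,100],[3.6,1.8,0,0,0,0,100]]]'
python3 -m pendant '[[[3.6,1.8,0,0,0,0,100],[3.6,1.8,0,0,0,0,100],[3.6,1.8,0,0,0,0,100],[3.6,1.8,0,0,0,0,100],[3.6,1.8,0,0,0,0,100]]]'
python3 - <<'E'
from h import *
np.set_printoptions(precision=4,suppress=True)
T=cam("top"); print("pin collar top",plane(T,[[175.6,251]],.05))
K=cam("wrist"); im=bot.camera("wrist"); cv2.imwrite("pics/w1.png",im[:,:,::-1])
for m in bot.masks_of("wrist","pin"):
    print(m["extent"],m["confidence"])
for m in bot.mark_of("wrist","pin"): print(m["uv"],m["confidence"],plane(K,m["uv"],.005))
print(bot.get_obs()["ee_pos"])
E
```

```text
time: 2.62
ee_pos: [0.3314, -0.1844, 0.2071]
tcp_rot: [179.9, -0.1, 84.5]
wrist_force: [1.8, -0.1, 0.5]
opening: 0.0851
time: 3.03
ee_pos: [0.4397, -0.0059, 0.2094]
tcp_rot: [179.6, -0.0, 84.5]
wrist_force: [0.9, -1.6, 1.3]
opening: 0.0851
time: 3.45
ee_pos: [0.5474, 0.1724, 0.211]
tcp_rot: [179.4, -0.0, 84.6]
wrist_force: [0.5, -0.7, 1.0]
opening: 0.085
pin collar top [[0.5662 0.1821 0.05  ]]
[370.3, 177.5, 408.5, 216.7] 0.94
[176.1, 159.5, 207.6, 195.2] 0.87
[273.6, 150.9, 312.8, 189.1] 0.84
[160.8, 82.0, 200.1, 121.9] 0.77
[367.7, 241.9, 402.9, 283.0] 0.69
[277.0, 211.6, 305.7, 242.4] 0.24
[291.6, 160.8] 0.94 [[0.5696 0.1829 0.005 ]]
[369.8, 245.6] 0.88 [[0.6554 0.0715 0.005 ]]
[192.1, 100.7] 0.82 [[0.4712 0.2555 0.005 ]]
[199.9, 168.9] 0.68 [[0.4674 0.1835 0.005 ]]
[374.1, 182.7] 0.68 [[0.6606 0.1492 0.005 ]]
[0.5472 0.1724 0.209 ]
```

View pics/w1.png

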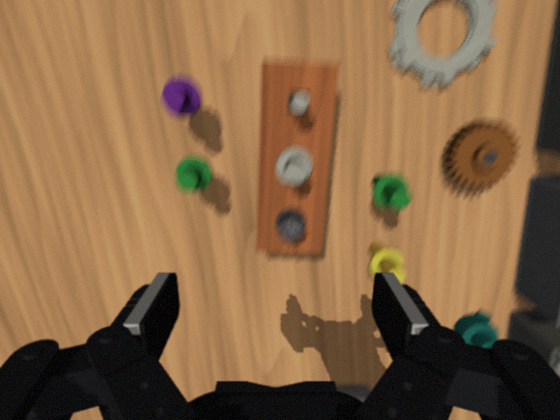

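The wrist picture shows the pin's collar at (294,167) between the dowel (299,102) and the bolt (291,226), and the space across the stand is clear for the fingers.

```bash
cat >> h.py <<'E'
def delta(target,yaw=84.5):
    o=bot.get_obs(); Rt=R.from_euler("xyz",o["tcp_rot"],degrees=True)
    g=R.from_euler("xyz",[180,0,yaw],degrees=True)
    print("pos",np.round(o["ee_pos"],4),"rot",np.round(o["tcp_rot"],2),"F",np.round(o["wrist_force"],1),"t",round(o["time"],1))
    print("d cm",np.round(Rt.inv().apply(np.array(target)-o["ee_pos"])*100,2),"rot",np.round((Rt.inv()*g).as_rotvec(),4))
E
python3 - <<'E'
from h import *
K=cam("wrist"); print(plane(K,[[294.2,167]],.049))
delta([.567,.1815,.12])
E
```

```text
[[0.56896836 0.18531572 0.049     ]]
pos [0.5472 0.1724 0.209 ] rot [1.7956e+02 4.0000e-02 8.4810e+01] F [ 0.1 -1.3  1. ] t 3.6
d cm [1.09 1.82 8.91] rot [0.0076 0.0006 0.0054]
```

```bash
python3 -m pendant '[[[0.6,1.0,2.2,0.0076,0,0.005,100],[0.7,1.0,2.2,0,0,0,100],[0,0,2.2,0,0,0,100],[0,0,1.0,0,0,0,100],[0,0,0,0,0,0,100]]]'
python3 - <<'E'
from h import *
K=cam("wrist"); im=bot.camera("wrist")
for m in bot.masks_of("wrist","pin"):
    print(m["extent"],round(m["confidence"],2),plane(K,[np.argwhere(m["pixels"]).mean(0)[::-1]],.055)[0])
for m in bot.mark_of("wrist","pin"): print(m["uv"],round(m["confidence"],2),plane(K,m["uv"],.005))
cv2.imwrite("pics/w2.png",cv2.resize(im[120:320,150:410,::-1],None,fx=3,fy=3,interpolation=2))
delta([.568,.1835,.1])
E
```

```text
time: 4.02
ee_pos: [0.569, 0.1816, 0.1333]
tcp_rot: [179.8, -0.0, 84.5]
wrist_force: [0.4, 0.5, -0.0]
opening: 0.0853
[118.8, 189.2, 171.7, 240.6] 0.92 [0.470745   0.18588845 0.055     ]
[94.7, 92.9, 157.5, 143.9] 0.85 [0.47185069 0.25604882 0.055     ]
[370.3, 210.9, 421.5, 262.1] 0.82 [0.66093471 0.15071616 0.055     ]
[250.5, 183.0, 295.0, 232.9] 0.81 [0.56764007 0.18393566 0.055     ]
[252.7, 257.4, 286.7, 300.1] 0.73 [0.55952316 0.12439569 0.055     ]
[366.3, 286.3, 380.2, 334.6] 0.57 [0.64242919 0.07359811 0.055     ]
[273.0, 189.3] 0.89 [[0.56831877 0.18278666 0.005     ]]
[149.3, 116.9] 0.8 [[0.47156516 0.25501765 0.005     ]]
[374.7, 217.3] 0.63 [[0.65907205 0.14711727 0.005     ]]
[374.1, 292.7] 0.61 [[0.65816122 0.0669271  0.005     ]]
[167.2, 197.4] 0.59 [[0.47255904 0.18444772 0.005     ]]
pos [0.5701 0.1822 0.1365] rot [ 1.7959e+02 -1.0000e-01  8.4470e+01] F [ 0.7 -0.   0.2] t 4.2
d cm [ 0.11 -0.25  3.65] rot [ 0.0071 -0.0018 -0.0006]
```

View pics/w2.png

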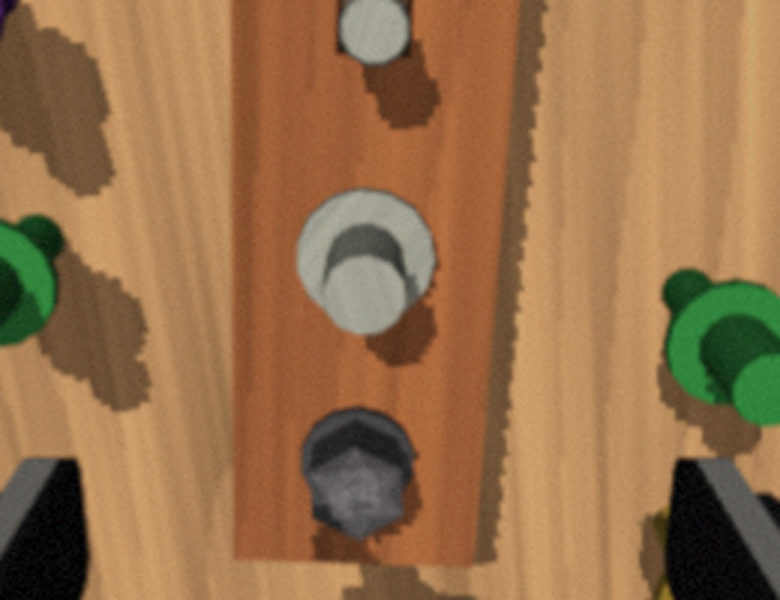

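The pin's stub top is at about (272,218) and its collar at (272,206). Position (0.568,0.1835) is consistent, so I'll descend onto it.

```bash
python3 -m pendant '[[[0.1,-0.2,2.0,0.007,0,0,100],[0,0,2.0,0,0,0,100],[0,0,2.0,0,0,0,100],[0,0,1.0,0,0,0,100],[0,0,0,0,0,0,100]]]'
python3 - <<'E'
from h import *
K=cam("top"); print(plane(cam("wrist"),[[0,0]],0)[0][:0]); delta([.568,.1835,.055])
E
```

```text
time: 4.58
ee_pos: [0.5724, 0.1835, 0.0752]
tcp_rot: [179.2, -0.5, 84.4]
wrist_force: [-0.5, 0.2, 0.3]
opening: 0.0854
[]
pos [0.5724 0.1835 0.0752] rot [179.19  -0.45  84.39] F [-0.5  0.2  0.3] t 4.6
d cm [-0.06 -0.46  2.01] rot [ 0.0141 -0.0079 -0.0021]
```

```bash
python3 -m pendant '[[[0,-0.4,0.7,0.014,-0.008,0,100],[0,0,0.7,0,0,0,100],[0,0,0.5,0,0,0,100],[0,0,0,0,0,0,100]]]'
python3 - <<'E'
from h import *
delta([.568,.1835,.055])
E
```

```text
time: 4.92
ee_pos: [0.5699, 0.1844, 0.0594]
tcp_rot: [179.8, -0.1, 84.4]
wrist_force: [0.5, 0.4, -0.2]
opening: 0.0854
pos [0.5699 0.1844 0.0594] rot [ 1.7978e+02 -7.0000e-02  8.4370e+01] F [ 0.5  0.4 -0.2] t 4.9
d cm [-0.11 -0.18  0.44] rot [ 0.0038 -0.0012 -0.0023]
```

```bash
python3 -m pendant '[[[-0.1,-0.18,0.35,0.004,-0.001,0,100],[0,0,0,0,0,0,60],[0,0,0,0,0,0,40],[0,0,0,0,0,0,0],[0,0,0,0,0,0,0]]]' 60
python3 -m pendant '[[[0,0,0,0,0,0,0],[0,0,0,0,0,0,0],[0,0,0,0,0,0,0],[0,0,0,0,0,0,0]]]'
```

```text
time: 5.33
ee_pos: [0.5684, 0.1837, 0.0568]
tcp_rot: [180.0, -0.0, 84.4]
wrist_force: [-0.5, 0.5, -0.4]
opening: 0.039
time: 5.67
ee_pos: [0.5687, 0.1838, 0.0574]
tcp_rot: [179.9, -0.1, 84.4]
wrist_force: [-0.6, -0.6, 1.2]
opening: -0.0003
```

The fingers closed on nothing, so I need to look.

```bash
python3 - <<'E'
from h import *
im=bot.camera("wrist")
im2=bot.camera("top"); im3=bot.camera("scene"); 
a=cv2.resize(im[100:420,100:480],None,fx=1,fy=1)
c=np.hstack([cv2.resize(im[150:420,140:410],(380,380),interpolation=2),cv2.resize(im3[130:250,280:410],(412,380),interpolation=2)])
cv2.imwrite("pics/w3.png",c[:,:,::-1]); print(bot.get_obs())
E
```

```text
{'time': 5.8167, 'q': array([1.78995244e+01, 1.10798753e+01, 8.69351267e-03, 7.88217727e+01,
       2.40744060e-02, 1.13527207e+02]), 'qd': array([-0.03973748,  0.00461779, -0.02175636,  0.01438134,  0.04831517,
       -0.03151481]), 'joint_efforts': array([ 3.93354148e-04, -5.89878345e+01,  4.67623794e+01, -1.90484460e-02,
        1.39660711e-03,  4.79299075e-06]), 'ee_pos': array([0.56868497, 0.18381032, 0.05737408]), 'tcp_rot': array([ 1.79911463e+02, -6.48039618e-02,  8.43723902e+01]), 'wrist_force': array([ 0.93332535, -0.92211258,  0.4078771 ]), 'torque': array([ 0.02095167, -0.05090307, -0.00891851]), 'opening': 7.892134969059514e-05}
```

View pics/w3.png

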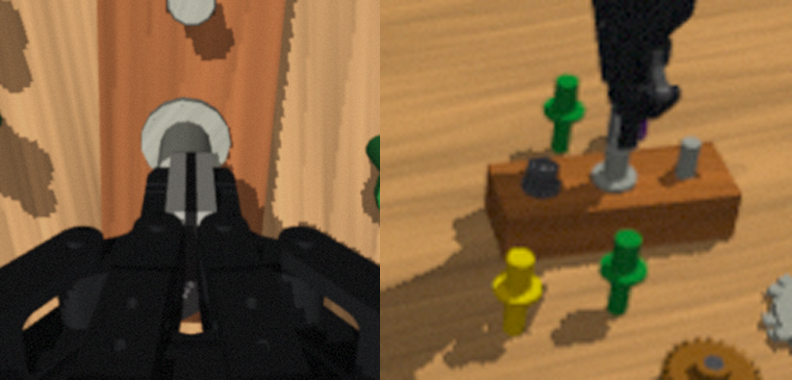

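```bash
python3 - <<'E'
from h import *
k,D,P=cam("wrist"); Pi=np.linalg.inv(P); o=bot.get_obs()
for n,p in [("tcp",o["ee_pos"]),("grasp",o["ee_pos"]+[0,0,.019]),("stubtop",[.568,.1835,.078]),("collar",[.568,.1835,.05])]:
    uv=cv2.projectPoints(np.array([p],float),cv2.Rodrigues(Pi[:3,:3])[0],Pi[:3,3],k,np.array(D))[0].ravel(); print(n,uv,"crop",(uv-[140,150])*380/270)
ck=lambda c:np.array(c)*270/380+[140,150]
K=(k,D,P); print("collar seen",plane(K,[ck((187,143))],.05))
k,D,P=cam("scene"); Pi=np.linalg.inv(P)
for n,p in [("tcp",o["ee_pos"]),("stubtop",[.568,.1835,.078]),("collar",[.568,.1835,.05])]:
    uv=cv2.projectPoints(np.array([p],float),cv2.Rodrigues(Pi[:3,:3])[0],Pi[:3,3],k,np.array(D))[0].ravel(); print(n,uv,"crop2",(uv-[280,130])*[412/130,380/120]+[380,0])
E
```

```text
tcp [273.69809156 254.15515562] crop [188.16768442 146.58873754]
grasp [273.58306432 271.65749226] crop [188.00579423 171.22165578]
stubtop [272.21306357 274.03546873] crop [186.07764502 174.56843747]
collar [272.57015688 248.88391462] crop [186.58022079 139.16995391]
collar seen [[0.56799957 0.18182093 0.05      ]]
tcp [354.7435519  183.39837284] crop2 [616.87956447 169.09484734]
stubtop [355.47778179 176.70269965] crop2 [619.20650843 147.89188223]
collar [354.17503716 185.56329302] crop2 [615.07781008 175.95042788]
```

```bash
python3 - <<'E'
from h import *
im=bot.camera("wrist"); im3=bot.camera("scene")
c=np.hstack([cv2.resize(im[220:320,222:322],(400,400),interpolation=2),cv2.resize(im3[145:210,322:387],(400,400),interpolation=2)])
cv2.imwrite("pics/w4.png",c[:,:,::-1])
E
```

```text
(no output)
```

View pics/w4.png

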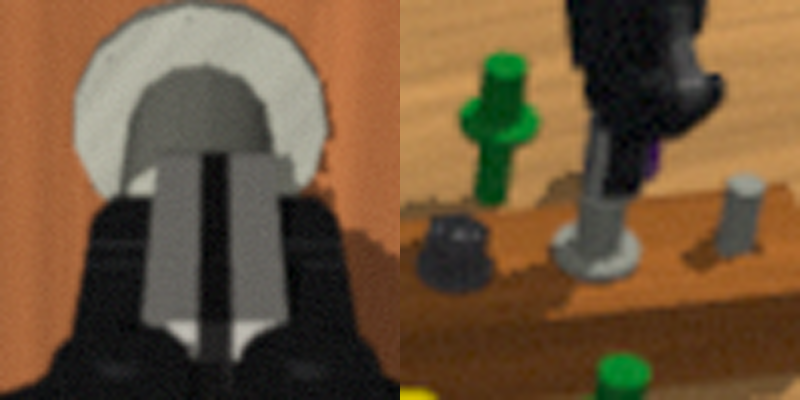

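The enlarged crop shows the closed fingertips ending just above the stub's top, with the wrist view and the scene view agreeing. So the real fingertips sit about 20 mm higher than the TCP reading suggests. The pin is undisturbed. I'll open partly, lower, and watch the force.

```bash
python3 -m pendant '[[[0,0,0,0,0,0,55],[0,0,0,0,0,0,55],[0,0,0,0,0,0,55],[0,0,0,0,0,0,55]]]'
python3 -m pendant '[[[0,0,0.4,0,0,0,55],[0,0,0.4,0,0,0,55],[0,0,0.4,0,0,0,55],[0,0,0,0,0,0,55]]]'
python3 - <<'E'
from h import *
delta([.568,.183,.040])
im=bot.camera("wrist"); im3=bot.camera("scene")
c=np.hstack([cv2.resize(im[220:320,222:322],(400,400),interpolation=2),cv2.resize(im3[145:210,322:387],(400,400),interpolation=2)])
cv2.imwrite("pics/w5.png",c[:,:,::-1])
E
```

```text
time: 6.25
ee_pos: [0.5686, 0.1837, 0.0572]
tcp_rot: [179.9, -0.1, 84.4]
wrist_force: [-1.0, -0.5, 1.2]
opening: 0.0465
time: 6.58
ee_pos: [0.5686, 0.1838, 0.0439]
tcp_rot: [179.9, -0.1, 84.4]
wrist_force: [1.0, 0.4, 0.3]
opening: 0.0473
pos [0.5686 0.1838 0.0439] rot [ 1.7992e+02 -6.0000e-02  8.4370e+01] F [1.  0.4 0.3] t 6.6
d cm [-0.08 -0.06  0.39] rot [ 0.0014 -0.001  -0.0022]
```

View pics/w5.png

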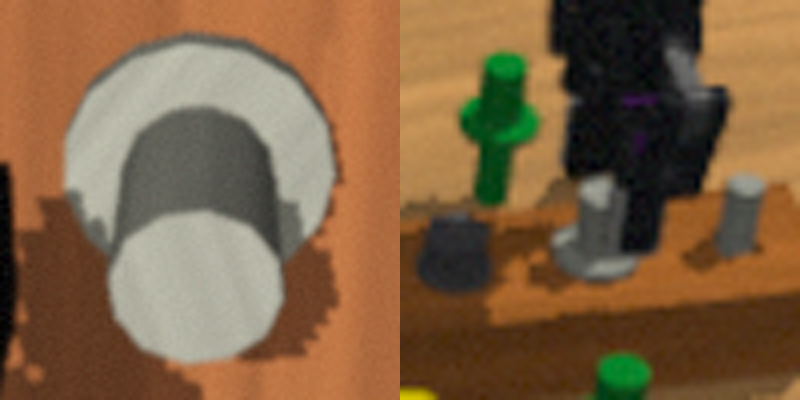

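```bash
python3 - <<'E'
from h import *
o=bot.get_obs(); T=np.eye(4); T[:3,:3]=R.from_euler("xyz",o["tcp_rot"],degrees=True).as_matrix(); T[:3,3]=o["ee_pos"]
pts=np.array([[0,0,0],[0,.0236,0],[0,-.0236,0],[0,.0236,-.04],[0,-.0236,-.04]]); W=pts@T[:3,:3].T+T[:3,3]
out=[]
for c,(x0,y0,w,h),f in [("wrist",(150,150,250,270),(400,432)),("scene",(300,90,110,119),(400,432))]:
    K=cam(c); Pi=np.linalg.inv(K[2]); im=bot.camera(c)[:,:,::-1][y0:y0+h,x0:x0+w]
    im=cv2.resize(np.ascontiguousarray(im),f,interpolation=2)
    uv=cv2.projectPoints(W,cv2.Rodrigues(Pi[:3,:3])[0],Pi[:3,3],K[0],np.array(K[1]))[0].reshape(-1,2)
    for p,col in zip((uv-[x0,y0])*f[0]/w,[(255,255,0),(0,0,255),(0,255,0),(0,0,255),(0,255,0)]): cv2.circle(im,tuple(int(v) for v in p),3,col,-1)
    out.append(im)
cv2.imwrite("pics/w6.png",np.hstack(out))
E
```

```text
(no output)
```

View pics/w6.png

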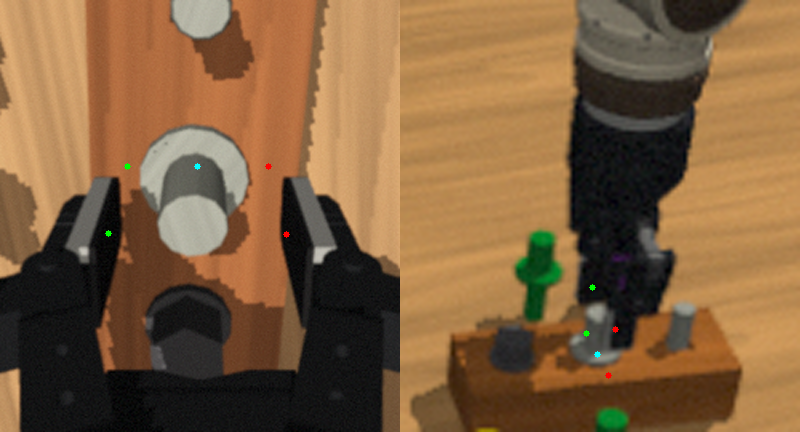

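The overlay explains it: with the jaws at 47 mm the real fingertips are about 30 mm above the reported TCP, and about 22 mm when shut. Both views agree, and laterally the jaws straddle the stub. I'll go 12 mm lower and close.

```bash
python3 -m pendant '[[[-0.05,-0.05,0.4,0,0,0,55],[0,0,0.4,0,0,0,55],[0,0,0.3,0,0,0,55],[0,0,0,0,0,0,55]]]'
python3 -m pendant '[[[0,0,0,0,0,0,40],[0,0,0,0,0,0,0],[0,0,0,0,0,0,0],[0,0,0,0,0,0,0],[0,0,0,0,0,0,0]]]' 60
```

```text
time: 7.12
ee_pos: [0.569, 0.1836, 0.0337]
tcp_rot: [179.8, -0.1, 84.4]
wrist_force: [-0.6, 0.7, 0.6]
opening: 0.0468
time: 7.53
ee_pos: [0.5682, 0.1836, 0.0336]
tcp_rot: [179.9, -0.1, 84.4]
wrist_force: [0.9, -0.4, 0.0]
opening: 0.0181
```

```bash
python3 -m pendant '[[[0,0,0,0,0,0,0],[0,0,0,0,0,0,0],[0,0,0,0,0,0,0]]]' 80
python3 -m pendant '[[[0,0,-0.5,0,0,0,0],[0,0,-0.5,0,0,0,0],[0,0,0,0,0,0,0]]]'
```

```text
time: 7.78
ee_pos: [0.5683, 0.1836, 0.0337]
tcp_rot: [179.9, -0.1, 84.4]
wrist_force: [-1.4, 0.9, -0.5]
opening: 0.0176
time: 8.03
ee_pos: [0.5682, 0.1834, 0.0441]
tcp_rot: [179.9, -0.1, 84.4]
wrist_force: [-0.8, 0.1, -0.7]
opening: 0.0173
```

```bash
python3 -m pendant '[[[0,0,-1.5,0,0,0,0],[0,0,-2,0,0,0,0],[0,0,-2,0,0,0,0],[0,0,-2,0,0,0,0],[0,0,-2,0,0,0,0]]]'
python3 -m pendant '[[[0,0,-1.5,0,0,0,0],[0,0,-1,0,0,0,0],[0,0,0,0,0,0,0]]]'
python3 - <<'E'
from h import *
delta([.568,.183,.2])
a=bot.camera("wrist");b=bot.camera("scene")
out=[cv2.resize(a[150:420,150:400],(400,432),interpolation=2),cv2.resize(b[90:209,300:410],(400,432),interpolation=2)]
cv2.imwrite("pics/w7.png",np.hstack(out)[:,:,::-1])
E
```

```text
time: 8.45
ee_pos: [0.5659, 0.1825, 0.1381]
tcp_rot: [-179.7, 0.1, 84.4]
wrist_force: [0.6, 0.2, -2.1]
opening: 0.0178
time: 8.7
ee_pos: [0.5677, 0.183, 0.1696]
tcp_rot: [179.9, -0.0, 84.4]
wrist_force: [-0.1, 0.9, -0.9]
opening: 0.0172
pos [0.5677 0.183  0.1696] rot [ 1.7991e+02 -5.0000e-02  8.4370e+01] F [-0.1  0.9 -0.9] t 8.7
d cm [ 0.01  0.04 -3.04] rot [ 0.0016 -0.0008 -0.0023]
```

View pics/w7.png

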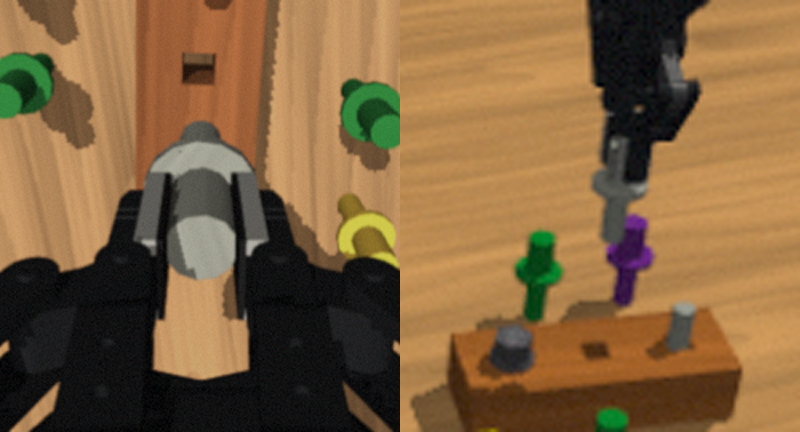

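The pin is held upright between the pads, free of the stand. The bolt and dowel are undisturbed. I'll now travel to the case and stop 45 mm short, so the wrist camera can see the hole past the pin.

```bash
python3 -m pendant '[[[-3,0.08,0,0,0,0,0],[-3.6,0.08,0,0,0,0,0],[-3.6,0.08,0,0,0,0,0],[-3.6,0.08,0,0,0,0,0],[-3.6,0.08,0,0,0,0,0]]]'
python3 -m pendant '[[[-3.6,0.08,0,0,0,0,0],[-3.6,0.08,0,0,0,0,0],[-3.6,0.08,0,0,0,0,0],[-3.6,0.08,0,0,0,0,0],[-3.6,0.08,0,0,0,0,0]]]'
python3 -m pendant '[[[-3.6,0.08,0,0,0,0,0],[-3.6,0.08,0,0,0,0,0],[-1.5,0,0,0,0,0,0],[0,0,0,0,0,0,0],[0,0,0,0,0,0,0]]]'
python3 - <<'E'
from h import *
delta([.5346,-.252,.17])
K=cam("wrist");a=bot.camera("wrist")
for m in bot.mark_of("wrist","bore_drawn"): print(m["uv"],round(m["confidence"],2),plane(K,m["uv"],.084))
for m in bot.mark_of("wrist","case"): print("case",m["uv"],round(m["confidence"],2),plane(K,m["uv"],.0))
cv2.imwrite("pics/w8.png",np.vstack([cv2.resize(a,(740,555),interpolation=2)])[:,:,::-1]); np.save("w8.npy",a); np.save("w8P.npy",K[2])
E
```

```text
time: 9.22
ee_pos: [0.5517, 0.0097, 0.1583]
tcp_rot: [-179.4, 0.0, 85.0]
wrist_force: [1.0, -0.7, -1.5]
opening: 0.0172
time: 9.63
ee_pos: [0.5349, -0.1778, 0.1502]
tcp_rot: [-178.8, -0.0, 85.0]
wrist_force: [0.1, 0.3, -1.7]
opening: 0.0174
time: 10.05
ee_pos: [0.5234, -0.275, 0.1409]
tcp_rot: [-178.2, -0.2, 84.6]
wrist_force: [0.3, 0.8, 0.4]
opening: 0.0173
pos [ 0.5234 -0.275   0.1409] rot [-1.7824e+02 -1.7000e-01  8.4580e+01] F [0.3 0.8 0.4] t 10.1
d cm [ 2.41  0.81 -2.93] rot [-0.0308 -0.0029  0.0015]
[281.9, 125.2] 0.65 [[ 0.53260935 -0.21261323  0.084     ]]
case [285.2, 117.7] 0.91 [[ 0.5344519 -0.2129423  0.       ]]
```

View pics/w8.png

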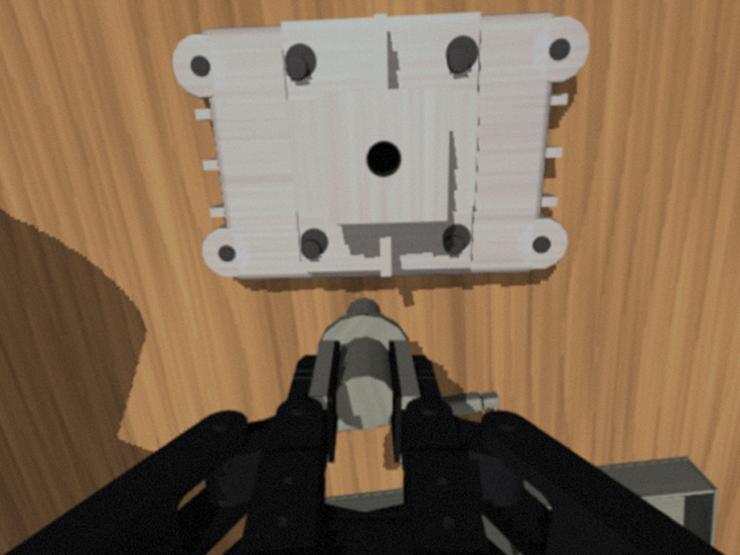

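The picture shows the case with the dark hole at about (290,120) in image pixels, and the pin still upright in the jaws. I'll straighten the tool and measure the hole precisely.

```bash
python3 -m pendant '[[[1.0,0.8,-0.6,-0.031,-0.003,0.0,0],[1.0,0,-0.4,0,0,0,0],[0,0,0,0,0,0,0],[0,0,0,0,0,0,0]]]'
cat > hole.py <<'E'
from h import *
delta([.539,-.207,.1326])
K=cam("wrist");a=bot.camera("wrist")
m=bot.mark_of("wrist","bore_drawn")
for q in m: print("drawn",q["uv"],round(q["confidence"],2),plane(K,q["uv"],.084)[0])
g=cv2.GaussianBlur(a.mean(2),(3,3),0)
uv=m[0]["uv"] if m else (285,140)
n,l,s,c=cv2.connectedComponentsWithStats((g<40).astype(np.uint8))
for i in range(1,n):
    if 150<s[i,4]<2500 and np.hypot(*(c[i]-uv))<60:
        d=dark(a,c[i],s[i,2]/2+4,90); print("hole",s[i],d,plane(K,d,.084)[0], "dia",np.linalg.norm(np.diff(plane(K,[[s[i,0],c[i,1]],[s[i,0]+s[i,2],c[i,1]]],.084),axis=0)))
E
python3 hole.py
```

```text
time: 10.53
ee_pos: [0.5359, -0.2483, 0.153]
tcp_rot: [179.7, 0.0, 85.0]
wrist_force: [-0.5, 0.3, -2.1]
opening: 0.0174
pos [ 0.5359 -0.2483  0.153 ] rot [1.7972e+02 1.0000e-02 8.5040e+01] F [-0.5  0.3 -2.1] t 10.5
d cm [ 4.14 -0.05  2.04] rot [0.0048 0.0001 0.0095]
hole [262 149  21  21 353] [271.94376926 158.70294352] [ 0.53807311 -0.20914436  0.084     ] dia 0.014588266569398675
```

```bash
python3 - <<'E'
from h import *
k=bot.get_calibration("wrist"); Pi=np.linalg.inv(k["T_tool_cam"])
pr=lambda p:cv2.projectPoints(np.array([p],float),cv2.Rodrigues(Pi[:3,:3])[0],Pi[:3,3],k["intrinsics"],k["D"])[0].ravel()
for x in (-.004,0,.004): print(x,"collar top front",pr([x+.018,0,-.0164]),"bottom front",pr([x+.018,0,-.0114]),"foot front",pr([x+.007,0,.0286]),"collar L/R",pr([x,-.018,-.0164]),pr([x,.018,-.0164]))
a=bot.camera("wrist")
g=a.mean(2).astype(int); print("col275 rows 190-262:",g[190:262:2,275]); print("row 256 cols",g[256,225:330:3]); print("row 230", g[228,255:300:2])
E
```

```text
-0.004 collar top front [273.5375449  242.90793003] bottom front [273.58756249 238.69454046] foot front [273.91046006 228.97093297] collar L/R [237.1425973  276.26167129] [309.98133432 276.31953312]
0 collar top front [273.53148016 235.17438215] bottom front [273.58204209 231.15245394] foot front [273.90800072 222.8879454 ] collar L/R [236.86298635 269.03867784] [310.24975855 269.09744998]
0.004 collar top front [273.52529526 227.31880673] bottom front [273.57641447 223.49466448] foot front [273.90549953 216.73032459] collar L/R [236.57866253 261.70682405] [310.52268395 261.76653125]
col275 rows 190-262: [171 170 173 167 168 168 114  96 100 110 172 173 174 171 173 172 173 167
  83  70  68  66  68  69  93 133 132 133 137 135 136 132 115  71  67  71]
row 256 cols [121 134 127 129 118 109  84 125 126 128 135 139 132 137 107  80  78  70
  69  88 126 140 137 130 130 126 131 107  96 123 118 122 115 104 100]
row 230 [175 171 175 170 171 162 113  77  69  68  70  68  64  60  72 100 140 140
 139 142 140 130 131]
```

The hole is at about (0.538,-0.209). The pin's foot sits about -2 mm along tool x and +1.2 mm along tool y from the TCP axis, so I aim the TCP at (0.537,-0.207).

```bash
sed -i 's/np.array(target)-o\["ee_pos"\]/np.array(target)-o["ee_pos"]/' h.py
python3 -m pendant '[[[1.4,0,0.7,0.005,0,0.009,0],[1.4,0,0.7,0,0,0,0],[1.3,0,0.7,0,0,0,0],[0,0,0.5,0,0,0,0],[0,0,0,0,0,0,0]]]'
python3 -c "
from h import *
delta([.537,-.207,.1176])"
```

```text
time: 11.1
ee_pos: [0.5394, -0.2065, 0.1242]
tcp_rot: [-179.9, 0.0, 84.4]
wrist_force: [0.4, 0.3, -1.2]
opening: 0.0174
pos [ 0.5394 -0.2065  0.1242] rot [-1.7991e+02  2.0000e-02  8.4420e+01] F [ 0.4  0.3 -1.2] t 11.1
d cm [-0.07 -0.23  0.66] rot [-0.0016  0.0004 -0.0014]
```

```bash
python3 -m pendant '[[[-0.07,-0.23,0.2,0,0,0,0],[0,0,0.2,0,0,0,0],[0,0,0.2,0,0,0,0],[0,0,0,0,0,0,0]]]'
python3 -m pendant '[[[0,0,0.1,0,0,0,0],[0,0,0.1,0,0,0,0]]]'
python3 -c "
from h import *
delta([.537,-.207,.1126])"
```

```text
time: 11.43
ee_pos: [0.5365, -0.2073, 0.1173]
tcp_rot: [-179.9, 0.0, 84.4]
wrist_force: [-0.7, -0.1, -1.4]
opening: 0.0174
time: 11.6
ee_pos: [0.5365, -0.208, 0.1156]
tcp_rot: [-179.9, 0.1, 84.4]
wrist_force: [-0.6, -0.8, -1.5]
opening: 0.0172
pos [ 0.5365 -0.208   0.1156] rot [-1.7991e+02  6.0000e-02  8.4400e+01] F [-0.6 -0.8 -1.5] t 11.6
d cm [0.11 0.04 0.3 ] rot [-0.0015  0.001  -0.0017]
```

```bash
python3 -m pendant '[[[0.08,0.04,0.08,0,0,0,0],[0,0,0.08,0,0,0,0]]]'
python3 -m pendant '[[[0,0,0.08,0,0,0,0],[0,0,0.06,0,0,0,0]]]'
python3 -m pendant '[[[0,0,0.06,0,0,0,0]]]'
```

```text
time: 11.77
ee_pos: [0.5371, -0.2076, 0.114]
tcp_rot: [-179.9, 0.1, 84.4]
wrist_force: [-0.7, -0.8, -1.5]
opening: 0.0174
time: 11.93
ee_pos: [0.5372, -0.2077, 0.1125]
tcp_rot: [-179.9, 0.1, 84.4]
wrist_force: [0.6, -1.3, -1.4]
opening: 0.0171
time: 12.02
ee_pos: [0.5373, -0.2077, 0.1119]
tcp_rot: [-180.0, 0.1, 84.4]
wrist_force: [0.1, 0.7, -1.5]
opening: 0.0174
```

```bash
python3 -m pendant '[[[0,0,0.06,0,0,0,0]]]'
```

```text
time: 12.1
ee_pos: [0.5373, -0.2077, 0.1112]
tcp_rot: [-180.0, 0.1, 84.4]
wrist_force: [0.8, -0.4, -1.4]
opening: 0.0171
```

Below the nominal face height there is still no contact. I'll continue in small steps.

```bash
python3 -m pendant '[[[0,0,0.06,0,0,0,0]]]'; python3 -m pendant '[[[0,0,0.06,0,0,0,0]]]'
```

```text
time: 12.18
ee_pos: [0.5373, -0.2077, 0.1106]
tcp_rot: [-180.0, 0.1, 84.4]
wrist_force: [-0.2, -0.0, -2.0]
opening: 0.0177
time: 12.27
ee_pos: [0.5373, -0.2077, 0.1099]
tcp_rot: [-180.0, 0.1, 84.4]
wrist_force: [-0.2, -0.5, -1.9]
opening: 0.0171
```

```bash
python3 -m pendant '[[[0,0,0.06,0,0,0,0]]]'; python3 -m pendant '[[[0,0,0.06,0,0,0,0]]]'
```

```text
time: 12.35
ee_pos: [0.5373, -0.2077, 0.1092]
tcp_rot: [-180.0, 0.1, 84.4]
wrist_force: [0.7, 0.6, -1.1]
opening: 0.0175
time: 12.43
ee_pos: [0.5373, -0.2077, 0.1086]
tcp_rot: [-180.0, 0.1, 84.4]
wrist_force: [0.3, 0.2, -1.3]
opening: 0.0175
```

```bash
python3 -m pendant '[[[0,0,0.08,0,0,0,0]]]'; python3 -m pendant '[[[0,0,0.08,0,0,0,0]]]'
```

```text
time: 12.52
ee_pos: [0.5373, -0.2077, 0.1077]
tcp_rot: [-180.0, 0.1, 84.4]
wrist_force: [-0.2, -0.2, -0.9]
opening: 0.0173
time: 12.6
ee_pos: [0.5373, -0.2077, 0.1069]
tcp_rot: [-180.0, 0.1, 84.4]
wrist_force: [0.1, 1.1, -1.3]
opening: 0.0174
```

```bash
python3 -m pendant '[[[0,0,0.08,0,0,0,0]]]'; python3 -m pendant '[[[0,0,0.08,0,0,0,0]]]'
```

```text
time: 12.68
ee_pos: [0.5373, -0.2076, 0.106]
tcp_rot: [-180.0, 0.1, 84.4]
wrist_force: [-0.8, -0.0, -1.2]
opening: 0.0175
time: 12.77
ee_pos: [0.5373, -0.2077, 0.1051]
tcp_rot: [-180.0, 0.1, 84.4]
wrist_force: [-0.3, 0.5, -0.8]
opening: 0.0176
```

```bash
python3 -m pendant '[[[0,0,0.08,0,0,0,0]]]'; python3 -m pendant '[[[0,0,0.08,0,0,0,0]]]'
```

```text
time: 12.85
ee_pos: [0.5373, -0.2077, 0.1042]
tcp_rot: [-180.0, 0.1, 84.4]
wrist_force: [-1.0, 0.8, -2.1]
opening: 0.0174
time: 12.93
ee_pos: [0.5373, -0.2077, 0.1033]
tcp_rot: [-180.0, 0.1, 84.4]
wrist_force: [-0.4, -0.4, -0.8]
opening: 0.0174
```

```bash
python3 -m pendant '[[[0,0,0.1,0,0,0,0],[0,0,0.1,0,0,0,0]]]'; python3 -m pendant '[[[0,0,0.1,0,0,0,0],[0,0,0.1,0,0,0,0]]]'
```

```text
time: 13.1
ee_pos: [0.5373, -0.2077, 0.1011]
tcp_rot: [-180.0, 0.1, 84.4]
wrist_force: [-0.0, 0.1, -1.5]
opening: 0.0176
time: 13.27
ee_pos: [0.5373, -0.2077, 0.0989]
tcp_rot: [-180.0, 0.1, 84.4]
wrist_force: [-0.5, 0.8, -1.3]
opening: 0.0174
```

```bash
python3 -m pendant '[[[0,0,0.1,0,0,0,0],[0,0,0.1,0,0,0,0]]]'; python3 -m pendant '[[[0,0,0.1,0,0,0,0],[0,0,0.1,0,0,0,0]]]'
```

```text
time: 13.43
ee_pos: [0.5373, -0.2077, 0.0966]
tcp_rot: [-180.0, 0.1, 84.4]
wrist_force: [0.2, -0.6, -1.2]
opening: 0.0171
time: 13.6
ee_pos: [0.5373, -0.2077, 0.0944]
tcp_rot: [-180.0, 0.1, 84.4]
wrist_force: [-0.0, 0.5, -1.0]
opening: 0.0173
```

```bash
python3 -m pendant '[[[0,0,0.08,0,0,0,0],[0,0,0.08,0,0,0,0]]]'; python3 -m pendant '[[[0,0,0.08,0,0,0,0],[0,0,0.08,0,0,0,0]]]'
```

```text
time: 13.77
ee_pos: [0.5373, -0.2077, 0.0926]
tcp_rot: [-179.9, 0.1, 84.4]
wrist_force: [0.2, -0.0, 5.0]
opening: 0.0169
time: 13.93
ee_pos: [0.5373, -0.2078, 0.0923]
tcp_rot: [180.0, 0.1, 84.4]
wrist_force: [-4.0, 0.8, 5.6]
opening: 0.0172
```

Contact came exactly at the plug's expected height (TCP 0.0926), so the pin is in the hole. Now I push the plug down.

```bash
python3 -m pendant '[[[0,-0.02,0.12,0,0,0,0]]]'; python3 -m pendant '[[[0,0,0.14,0,0,0,0]]]'
```

```text
time: 14.02
ee_pos: [0.5373, -0.2079, 0.0921]
tcp_rot: [179.9, 0.1, 84.4]
wrist_force: [-2.2, 2.0, 7.0]
opening: 0.0171
time: 14.1
ee_pos: [0.5373, -0.2079, 0.0917]
tcp_rot: [179.9, 0.1, 84.4]
wrist_force: [-3.6, 1.2, 6.3]
opening: 0.0172
```

```bash
python3 -m pendant '[[[0,0,0.15,0,0,0,0]]]'; python3 -m pendant '[[[0,0,0.15,0,0,0,0]]]'
```

```text
time: 14.18
ee_pos: [0.5374, -0.2079, 0.0913]
tcp_rot: [179.8, 0.1, 84.4]
wrist_force: [-3.5, 1.3, 6.8]
opening: 0.0173
time: 14.27
ee_pos: [0.5373, -0.2079, 0.0909]
tcp_rot: [179.8, 0.2, 84.4]
wrist_force: [-2.9, 0.5, 6.2]
opening: 0.0176
```

```bash
python3 -m pendant '[[[0,-0.03,0.18,0.003,0,0,0],[0,0,0.18,0,0,0,0],[0,0,0.18,0,0,0,0]]]'; python3 -m pendant '[[[0,-0.03,0.18,0.002,0,0,0],[0,0,0.2,0,0,0,0],[0,0,0.2,0,0,0,0]]]'
python3 -c "
from h import *
delta([.537,-.2077,.0726],84.4)"
```

```text
time: 14.52
ee_pos: [0.5373, -0.2079, 0.089]
tcp_rot: [179.8, 0.2, 84.4]
wrist_force: [-3.8, 1.0, 6.9]
opening: 0.0176
time: 14.77
ee_pos: [0.5374, -0.2079, 0.0867]
tcp_rot: [179.7, 0.2, 84.4]
wrist_force: [-3.3, 1.2, 7.3]
opening: 0.0171
pos [ 0.5374 -0.2079  0.0867] rot [179.7    0.24  84.37] F [-3.3  1.2  7.3] t 14.8
d cm [ 0.02 -0.04  1.41] rot [ 0.0053  0.0042 -0.0006]
```

```bash
python3 -m pendant '[[[0,-0.03,0.2,0.006,0.004,0,0],[0,-0.02,0.2,0,0,0,0],[0,0,0.2,0,0,0,0],[0,0,0.2,0,0,0,0]]]'; python3 -m pendant '[[[0,-0.03,0.2,0.005,0.003,0,0],[0,-0.02,0.2,0,0,0,0],[0,0,0.2,0,0,0,0],[0,0,0.2,0,0,0,0]]]'
python3 -c "
from h import *
delta([.537,-.2077,.0726],84.4)"
```

```text
time: 15.1
ee_pos: [0.5374, -0.208, 0.0834]
tcp_rot: [179.8, 0.1, 84.4]
wrist_force: [-4.1, 2.2, 6.6]
opening: 0.017
time: 15.43
ee_pos: [0.5374, -0.208, 0.08]
tcp_rot: [179.8, -0.1, 84.4]
wrist_force: [-3.7, 1.2, 7.0]
opening: 0.0171
pos [ 0.5374 -0.208   0.08  ] rot [ 1.7982e+02 -6.0000e-02  8.4370e+01] F [-3.7  1.2  7. ] t 15.4
d cm [ 0.02 -0.04  0.74] rot [ 0.0031 -0.001  -0.0004]
```

```bash
python3 -m pendant '[[[0,-0.03,0.2,0.004,0,0,0],[0,-0.02,0.2,0,0,0,0],[0,0,0.2,0,0,0,0],[0,0,0.2,0,0,0,0]]]'; python3 -m pendant '[[[0,-0.02,0.2,0.004,0,0,0],[0,0,0.2,0,0,0,0],[0,0,0.2,0,0,0,0]]]'
```

```text
time: 15.77
ee_pos: [0.5374, -0.208, 0.0766]
tcp_rot: [179.8, -0.0, 84.4]
wrist_force: [-3.6, 0.4, 7.2]
opening: 0.0174
time: 16.02
ee_pos: [0.5374, -0.208, 0.0739]
tcp_rot: [179.9, 0.0, 84.4]
wrist_force: [-4.2, 0.1, 6.1]
opening: 0.0174
```

```bash
python3 -m pendant '[[[0,0,0.16,0.002,0,0,0]]]'; python3 -m pendant '[[[0,0,0.16,0,0,0,0]]]'
```

```text
time: 16.1
ee_pos: [0.5375, -0.208, 0.0734]
tcp_rot: [179.9, 0.1, 84.4]
wrist_force: [-2.6, 1.2, 6.7]
opening: 0.0175
time: 16.18
ee_pos: [0.5374, -0.2079, 0.0728]
tcp_rot: [179.9, 0.1, 84.4]
wrist_force: [-3.8, 1.0, 7.6]
opening: 0.0176
```

```bash
python3 -m pendant '[[[0,0,0.15,0,0,0,0]]]'; python3 -m pendant '[[[0,0,0.15,0,0,0,0]]]'
```

```text
time: 16.27
ee_pos: [0.5374, -0.208, 0.0725]
tcp_rot: [179.9, 0.1, 84.4]
wrist_force: [-4.9, 1.7, 11.7]
opening: 0.0176
time: 16.35
ee_pos: [0.5375, -0.208, 0.0725]
tcp_rot: [179.8, 0.1, 84.4]
wrist_force: [-4.5, 1.5, 11.8]
opening: 0.0175
```

```bash
python3 -m pendant '[[[0,0,0.15,0,0,0,0]]]'
```

```text
time: 16.43
ee_pos: [0.5375, -0.208, 0.0726]
tcp_rot: [179.7, 0.1, 84.4]
wrist_force: [-4.1, 1.9, 10.2]
opening: 0.0174
```

The collar has met the face: TCP 0.0725 against 0.0726 predicted, with the force stepping up and no further travel. I'll relax, let go and back off straight up.

```bash
python3 -m pendant '[[[0,-0.02,0,0.003,0,0,0],[0,0,0,0,0,0,0],[0,0,0,0,0,0,12]]]' 20; python3 -m pendant '[[[0,0,0,0,0,0,50],[0,0,0,0,0,0,70],[0,0,0,0,0,0,80],[0,0,0,0,0,0,80]]]'
python3 -m pendant '[[[0,0,-1.5,0,0,0,80],[0,0,-2,0,0,0,80],[0,0,-2,0,0,0,80],[0,0,-2,0,0,0,80],[-2,0,-2,0,0,0,80]]]'
python3 -m pendant '[[[-3,0,0,0,0,0,80],[-1,0,0,0,0,0,80],[0,0,0,0,0,0,80]]]'
python3 - <<'E'
from h import *
delta([.537,-.26,.17]); K=cam("wrist")
a=bot.camera("wrist"); b=bot.camera("scene")
for m in bot.masks_of("wrist","pin")[:2]: print(m["extent"],m["confidence"])
for m in bot.mark_of("wrist","pin")[:2]: print(m["uv"],m["confidence"],plane(K,m["uv"],.044))
out=[cv2.resize(a[0:300,130:410],(400,429),interpolation=2),cv2.resize(b[150:279,140:260],(400,429),interpolation=2)]
cv2.imwrite("pics/w9.png",np.hstack(out)[:,:,::-1])
E
```

```text
time: 16.68
ee_pos: [0.5375, -0.208, 0.0733]
tcp_rot: [179.8, 0.1, 84.4]
wrist_force: [-0.2, -0.3, -2.1]
opening: 0.0172
time: 17.02
ee_pos: [0.5377, -0.2081, 0.073]
tcp_rot: [179.8, 0.1, 84.4]
wrist_force: [-0.2, -0.3, 0.2]
opening: 0.0653
time: 17.43
ee_pos: [0.5334, -0.2249, 0.1658]
tcp_rot: [-179.6, -0.1, 84.5]
wrist_force: [0.2, -1.1, 0.1]
opening: 0.0682
time: 17.68
ee_pos: [0.5312, -0.2684, 0.1715]
tcp_rot: [179.9, 0.1, 84.5]
wrist_force: [-0.4, -0.2, 0.2]
opening: 0.0685
pos [ 0.5312 -0.2684  0.1715] rot [1.7994e+02 1.2000e-01 8.4530e+01] F [-0.4 -0.2  0.2] t 17.7
d cm [0.9  0.5  0.15] rot [0.0011 0.0022 0.0005]
[253.0, 99.5, 300.2, 152.7] 0.77
[277.3, 121.2] 0.61 [[ 0.53950426 -0.20882314  0.044     ]]
```

View pics/w9.png

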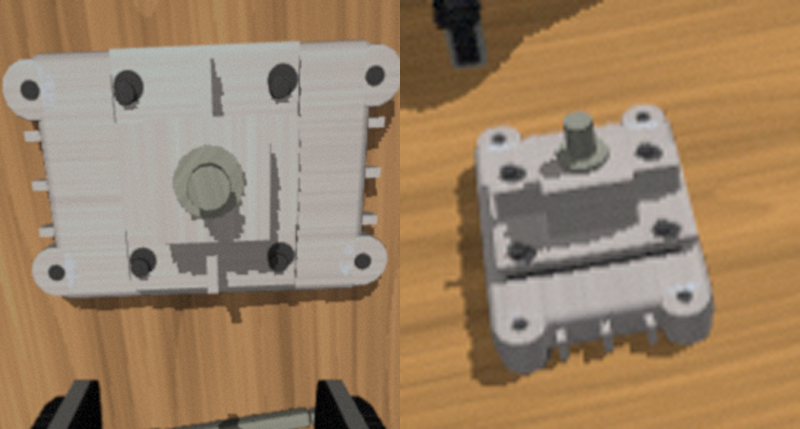

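The pin stands upright in the hole with its collar flat on the block's face, at about (208,180) in the left crop and (582,150) in the right. The gripper is clear, so I'm handing in.

```bash
python3 -c "
from workcell import bot
print(bot.job_done())"
```

```text
the job is handed in; nothing more can be done
None
```

The bare steel collared pin is out of the stand's middle pocket and pressed into the gearbox hole. I let go of it and handed the job in at about 18 s on the robot's clock; no verdict was reported.

**Insertion:** I found the hole with the wrist camera, and the pin entered with no edge contact. It met the plug at the expected height and pushed it down with about 7–9 N. The collar met the face at TCP z 0.0725 m against 0.0726 m predicted. The highest wrist-force reading was about 12 N; I read it at the end of each move.

**Last checks:** The final picture shows the pin upright with its collar on the face and the gripper clear. The tool rose 0.8 mm while relaxing before release, which is less than the 2.5 mm allowed. I did not measure the collar height or the plug after letting go. I also did not measure the other parts for movement. The bolt and dowel looked untouched after the lift, and I never felt contact with anything else.

**What disagreed:**
- My first grasp closed on nothing. The pictures put the fingertips about 20–30 mm higher than the reported TCP; I corrected for that and the second grasp held.
- The opening read 17.5 mm on the 20 mm stub, but the pin stayed put in the jaws.
- The top camera and the wrist camera differed by about 2–3 mm on the pin's position.

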